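Route a batch of beads through the split chute

TASK

Swing the orange flap of the split chute fully over to the side that sends parts down into the blue tray, then pour the four brass beads from the steel scoop into the chute's hopper so that they all end up in the blue tray. Finally stand the empty scoop upright back on its cork mat; do not tip the loaded scoop anywhere but over the hopper, and leave the two trays, the loupe and the polish tin where they are.

Things in the scene. Friction and masses are not known exactly. Their poses are not given: they have to be found in the camera images.
- chute: Split chute bolted to the desk. Origin: on the desk under its centre; x points to its back (away from the robot), y to its left exit, z up. Base plate 92 (x) x 150 (y) mm. Front wall (clear, x = -40 mm) and back wall (aluminium, x = +40), 4 mm thick; they span y = -90..90 up to z = 153 and y = -58..58 up to 206 mm. From the hinge at z = 105 mm a 30 degree ramp falls to the exit on each side.
- hopper (a point): Centre of the hopper's open top at rim height, 206 mm above the desk, straight above the chute's origin. Inside, the opening is 76 mm (chute x) by 108 mm (chute y); it narrows to a throat 36 mm wide in y at z = 148 mm, above the flap.
- flap (a joint): Angle of the orange diverter flap, rad; axis along chute x at y = 0, z = 105 mm; limits -0.55 and 0.55 = fully over; starts near 0 = upright, which splits the stream. Flap and knob stand up from the hinge and lean alike. Positive: they lean to chute -y and parts leave at +y. Negative: they lean to +y, parts leave at -y. Friction (0.06 N m, under 1 N at the knob) keeps it where it is left.
- flap_knob (a point): Middle of the flap's orange knob, a rod of 16 mm diameter, 36 mm long along its thin lever, in front of the chute, 78 mm from its centre (chute x = -78 mm). It swings on a radius of 83 mm about the hinge: upright it is 188 mm above the desk (top 206 mm), fully over it is 43 mm to the side and 176 mm high.
- tray_blue: Blue open tray, the target: 90 (x) x 62 (y) x 45 mm high, walls and floor 4 mm, 0.3 kg, loose, standing on the desk under one exit of the chute (either side), 112 mm from the chute's centre plane. Origin: centre of its underside.
- tray_yellow: Yellow open tray, the same as the blue one, under the other exit; nothing goes in it.
- mat: Cork mat fixed on the desk, 150 (x) x 110 (y) x 3 mm, home of the scoop. Origin: centre of its underside, on the desk.
- scoop: Small steel scoop, 0.12 kg, with a black post as handle. Origin: on its flat underside; x points from the open mouth to the handle, z up. Spans x = -41..52, y = -22..22 mm; walls 30 mm high. The floor rises at 8 degrees to the mouth; beads lie at the back and roll out when it is tipped mouth-down by 25 to 30 degrees or more; 45 empties it. Post 18 x 18 mm, centre x = 43, up to z = 100 mm.
- scoop_lip (a point): Middle of the edge of the scoop's open mouth, over which the beads roll: x = -40, y = 0, z = 14 mm in the scoop's frame.
- scoop_well (a point): Point among the beads' places in the scoop: x = 15, y = 0, z = 13 mm in the scoop's frame.
- scoop_grip (a point): Place to hold the scoop's handle post: on its axis, 80 mm above the underside, 20 mm below the post's top.
- bead_1: Drilled brass bead (ball), 14 mm diameter, 12 g, at first in the back of the scoop; origin at its centre.
- bead_2: Drilled brass bead (ball), 14 mm diameter, 12 g, at first in the back of the scoop; origin at its centre.
- bead_3: Drilled brass bead (ball), 14 mm diameter, 12 g, at first in the back of the scoop; origin at its centre.
- bead_4: Drilled brass bead (ball), 14 mm diameter, 12 g, at first in the back of the scoop; origin at its centre.
- loupe: Black eye loupe, 42 mm across, 30 mm high, a bystander. Origin: centre of its underside.
- polish_tin: Round polish tin with a red lid, 66 mm across, 23 mm high, a bystander. Origin: centre of its underside.

How it is judged:
By the outcome, as a careful person would: the job done as asked, in the order asked, and still so for the second after the job is handed in, with the robot touching nothing.
It also fails if it takes over 72 s, if anything falls off the work surface, if the arm or the gripper's body presses on something with over 40 N, if the wrist force passes 120 N, or if a joint passes its speed limit or range.

ROBOT

A 6-joint arm with a two-finger parallel gripper is mounted at the origin on the work surface; the furniture and walls round the work are solid. World frame = base frame: x ahead of the robot, y to its left, z up, the work surface at z = 0. Lengths are in m, angles in rad, forces in N, time in s.
With the tool pointing down it reaches from about 0.375 to 0.825 m from the base axis. Payload 5.5 kg.
Tool frame: the origin (TCP) lies midway between the tips of the shut fingers; the grasp point (between the pads) lies env.grip_point_offset behind it (env.grip_point_offset is the distance from the TCP to the grasp point, in m); z points along the fingers, y is the line along which they close (so a half turn about z gives the same grasp; the last joint's range is limited). The gripper opens to 85 mm and grips with 20 to 120 N. Pads are 22 mm wide; open, the fingers measure 114 mm over their backs; the gripper's body (76 mm by 85 mm) begins 54 mm behind the grasp point. The pads swing forward as they close: fully open they stand 13 mm farther back than shut.
Start: joints at [-1.278, 0.314, -0.047, 1.21, 0, 1.571], TCP at [0.173, -0.574, 0.231] pointing down, gripper open.
Joint ranges: [-2.67, 2.67], [-0.69, 1.73], [-1.03, 1.25], [-2.08, 2.16], [-1.42, 1.45], [-3.14, 3.14]. Speed limits (rad/s): [2.39, 2.39, 3.01, 3.14, 3.14, 3.14].

INTERFACE

Orientations are given as [roll, pitch, yaw] about the fixed x, y, z axes, in that order (R = Rz(yaw) Ry(pitch) Rx(roll)).
In Python, from plant import env gives the robot as it stands.
- The arm moves only by the tool drive_tool, never from a script. Its argument "series" is a list that holds one entry, the list of rows, each a list of 7 numbers: the opening, from -1 (shut) to 1 (fully open), so that 0 is half open, then the shift along the world's x, y, z in m, then the turn, a rotation vector about the world's x, y, z in degrees. In form: [[[fingers, x, y, z, rx, ry, rz], ...]]. A call has 1 to 20 rows; each row shifts and turns the commanded pose from where the row before left it; what a row does not reach is not made up. A row lasts 1/10 s, in which the tool goes at most 50 mm and 8.59 degrees, less where a joint would pass 70% of its speed; a pose out of reach is approached as far as the arm can. A call is refused whole if a number of a shift passes 0.05 or a number of a turn 8.59, either way. A call with a gripper value outside its range is refused whole. The fingers move at their own pace and stop on an object; "squeeze" is the grip in N (left out, the last holds). Time passes only in rows, so rows that do not move let the fingers close. It gives the time, the measured TCP pose, the force, the opening and the grip force at its end, in the units of the state.
- env.read_state(): the state, without advancing time (a new reading comes with each control period).
- env.get_image(name): name is "scene" or "side" or "wrist"; returns (picture, depth): 400x640x3 uint8, blue, green, red; 400x640 float32, m along the optical axis (not along the pixel's ray), 0 where there is no reading.
- env.get_calibration(name): a dict with "fovy" (degrees; the focal length in pixels is half the picture's height over the tangent of half this angle, whatever the lens; pixels are square), "cx", "cy" (the principal point, pixels), "rvec" (rotation vector, rad) and "tvec" (3), from world to camera coordinates, as OpenCV has them; the wrist camera has in their place "mount" (4x4, takes a point from camera to tool coordinates, whose origin is the TCP and whose axes are the flange's). Camera axes: x right, y down, z forward; pixel columns grow to the right and rows downward; lengths in m; the calibration is good to about 2 mm. The wrist camera is an equidistant fisheye: a pixel r from the principal point sees the ray r / f radians off the axis. A picture is of the moment at which its call begins: read the wrist's pose just before it. get_calibration takes no time and is no camera call.
- env.sign_off(): hands the job in; it is judged then, once.
The state is a dict: "clock": time; "joints": joint angles; "qvel": joint speeds; "joint_efforts": joint torques, N m; "eef_pos": TCP position; "tcp_rot": TCP orientation; "wrist_force": force on the tool from outside, world axes, zero at the start; "wrist_torque": the same for the moment, N m; "finger_gap": opening from 0.0 (shut) to 1.0 (fully open); "grasp_force": force on a finger pad.
Only numpy, scipy, OpenCV 4.12 (cv2) and the standard library are available. Lean on these libraries where they do the work, as an engineer would, in place of code of your own. Each camera call takes 0.05 s, during which the arm holds its last target. There are 200 camera calls.

## Working session

There is one attempt and no reset: what is moved stays moved. The work goes in short steps, Python scripts to look and compute and a tool call to move; the robot and the scene stay as the last step left them, time stands still between calls to the robot, and variables do not carry over. Pictures are saved under pics/ and viewed, at most 10 in all, crops included, and the job is handed in when it is done.

Besides the shell and the picture viewer there is one more tool, called after "Request:" as a command line: name --argument value ..., lists and objects as JSON in quotes. drive_tool: Moves the arm, as the interface text tells. Its arguments: {"type":"object","properties":{"series":{"type":"array"},"squeeze":{"type":"number"}},"required":["series"]}

```bash
mkdir -p pics; cat > h.py <<'E'
from plant import env
import numpy as np, cv2
def ray(name,u,v):
    c=env.get_calibration(name); f=200/np.tan(np.radians(c['fovy'])/2)
    R=cv2.Rodrigues(np.array(c['rvec'],float))[0]; t=np.array(c['tvec'],float).ravel()
    d=np.array([(u-c['cx'])/f,(v-c['cy'])/f,1.0]); return -R.T@t, R.T@d
def atz(name,u,v,z):
    o,d=ray(name,u,v); return o+d*(z-o[2])/d[2]
def atd(name,u,v,D):
    o,d=ray(name,u,v); return o+d*D[int(v),int(u)]
def proj(name,P):
    c=env.get_calibration(name); f=200/np.tan(np.radians(c['fovy'])/2)
    K=np.array([[f,0,c['cx']],[0,f,c['cy']],[0,0,1]])
    return cv2.projectPoints(np.array(P,float).reshape(-1,3),np.array(c['rvec'],float),np.array(c['tvec'],float),K,None)[0].reshape(-1,2)
E
python3 - <<'E'
from h import *
for n in ['scene','side']:
    p,d=env.get_image(n); cv2.imwrite(f'pics/{n}0.png',p); np.save(f'{n}0.npy',d)
    print(n,env.get_calibration(n),ray(n,320,200))
print(env.read_state(),env.grip_point_offset, env.get_calibration('wrist'))
E
```

```text
scene {'fovy': 43.017479798102016, 'cx': 321.3382660152902, 'cy': 207.2823221230912, 'rvec': array([ 2.30568159, -1.38078579,  0.36267485]), 'tvec': array([-0.1910673 ,  0.50767949,  1.27185669])} (array([-0.06461463, -0.2434609 ,  1.35956477]), array([ 0.43901273,  0.23248504, -0.86800426]))
side {'fovy': 47.05941207312944, 'cx': 310.77953427792676, 'cy': 201.37533746099163, 'rvec': array([ 2.10172622, -0.25923296,  0.15040751]), 'tvec': array([-0.52319742,  0.23545313,  1.22435912])} (array([ 0.27828887, -1.0256289 ,  0.83598423]), array([ 0.23072371,  0.82625384, -0.51427921]))
{'clock': 0.1, 'joints': array([-1.27798530e+00,  3.14146380e-01, -4.79803023e-02,  1.21020710e+00,
       -2.25415287e-05,  1.57079562e+00]), 'qvel': array([-0.00021664, -0.00127732,  0.00212602,  0.00020445, -0.00038009,
        0.00151468]), 'joint_efforts': array([-1.21899360e-03, -5.40767276e+01,  3.40540123e+01,  1.11544578e-02,
       -9.94683683e-05,  5.64360420e-06]), 'eef_pos': array([ 0.17302833, -0.57396182,  0.23052561]), 'tcp_rot': array([-3.14005520e+00,  2.25404158e-05,  2.92811766e-01]), 'wrist_force': array([-0.54528775, -0.2026731 , -0.31023821]), 'wrist_torque': array([-0.01148998,  0.00861631,  0.06269305]), 'grasp_force': 0.0, 'finger_gap': 0.9992741549618879} 0.0187 {'fovy': 65.70646984690485, 'cx': 323.1054616505757, 'cy': 191.96218564074056, 'mount': array([[-1.72090322e-04, -9.55433883e-01, -2.95205123e-01,
         7.48094523e-02],
       [ 9.99999893e-01, -2.90947730e-04,  3.58703176e-04,
         3.92038554e-04],
       [-4.28606429e-04, -2.95205030e-01,  9.55433832e-01,
        -1.42856096e-01],
       [ 0.00000000e+00,  0.00000000e+00,  0.00000000e+00,
         1.00000000e+00]])}
```

View pics/scene0.png

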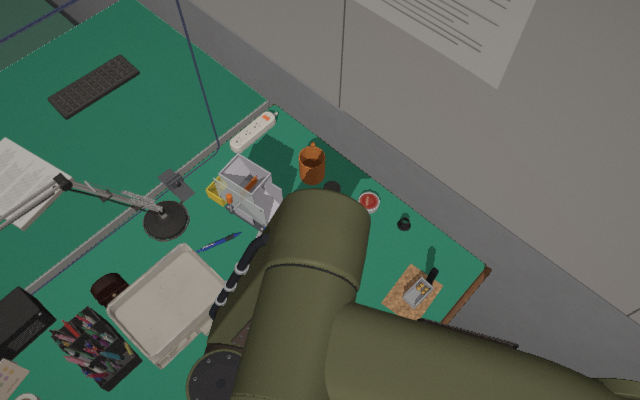

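View pics/side0.png

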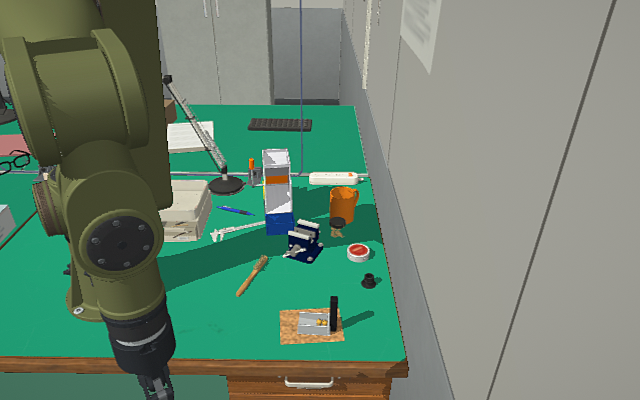

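The scene view shows the chute at about (250,190) with the yellow tray on its far left, and the scoop on its mat at (415,290), post at (433,273). In the side view the chute is at (277,190), the blue tray at (279,220) on the near (-y) side, and the knob at about (251,163). Next I'll enlarge these.

```bash
python3 - <<'E'
import cv2,numpy as np
s=cv2.imread('pics/scene0.png');d=cv2.imread('pics/side0.png')
def c(i,x,y,w=100,h=75): return cv2.resize(i[y:y+h,x:x+w],(400,300),interpolation=cv2.INTER_CUBIC)
m=np.vstack([np.hstack([c(s,200,150),c(s,375,255)]),np.hstack([c(d,225,150,120,90),c(d,265,280)])])
cv2.imwrite('pics/m1.png',m)
E
```

```text
(no output)
```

View pics/m1.png

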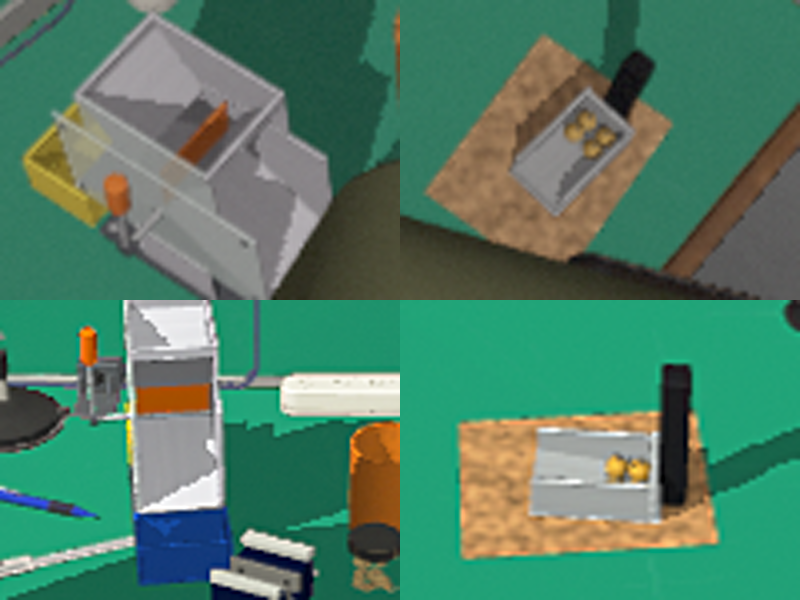

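The mosaic shows the hopper rim corners (scene) at about (237.5,154), (219.5,174), (271,174), (251,195), and the knob top at (229.5,195.5), near upright. The scoop's post top is at (435,270.5) in scene and (334,298) in side. The mouth points along the mat, and four beads are visible. Blue is at the near (chute right) exit.

```bash
python3 - <<'E'
from h import *
np.set_printoptions(precision=4,suppress=True)
S=[atz('scene',*p,.206) for p in [(237.5,154),(219.5,174),(251.2,195.2),(271.2,174)]]
print('rim BL FL FR BR',*S,'c',np.mean(S,0)); 
yv=(S[0]-S[3]+S[1]-S[2]);xv=S[0]-S[1]+S[3]-S[2]; print(np.linalg.norm(yv)/2,np.linalg.norm(xv)/2,'yaw',np.degrees(np.arctan2(-yv[0],yv[1])),np.degrees(np.arctan2(xv[1],xv[0])))
Q=[(225+x*.3,150+(y-300)*.3) for x,y in [(133,350),(215,350)]]
print('side rim FR BR',[atz('side',*q,.206) for q in Q])
print('knobtop',atz('scene',229.5,195.5,.206),atz('side',225+88*.3,150+30*.3,.206))
print('post',atz('scene',435,270.5,.1),atz('side',334.3,298,.1))
M=[atz('scene',*p,.003) for p in [(411.2,263.8),(443,286.2),(416.2,320.5),(381.8,303)]];print('mat',*M,np.mean(M,0))
M2=[atz('side',265+(x-400)/4,280+(y-300)/4,.003) for x,y in [(459,423),(697,410),(718,543),(461,558)]];print('mat side',*M2,np.mean(M2,0))
# scoop mouth rim corners at z=.03
print('scoop rim',[atz('scene',375+(x-400)/4,255+y/4,.03) for x,y in [(512,168),(558,213),(632,130),(590,90)]])
print('loupe',atz('side',369,281,.015),'tin',atz('side',358,251,.02),'vise',atz('side',303,232,.04), 'brush',atz('side',262,258,.01))
D=np.load('side0.npy');print('depth post',atd('side',334,301,D),'knob',atd('side',251,163,D))
E
```

```text
rim BL FL FR BR [0.5399 0.3347 0.206 ] [0.4618 0.3419 0.206 ] [0.446  0.2318 0.206 ] [0.5277 0.2194 0.206 ] c [0.4939 0.282  0.206 ]
0.11357638212181652 0.08053903012506743 yaw -7.094630009958635 -7.002676951834602
side rim FR BR [array([0.4519, 0.2274, 0.206 ]), array([0.5248, 0.2094, 0.206 ])]
knobtop [0.4182 0.2815 0.206 ] [0.4177 0.2788 0.206 ]
post [ 0.5269 -0.2771  0.1   ] [ 0.5259 -0.2741  0.1   ]
mat [ 0.5592 -0.2115  0.003 ] [ 0.5389 -0.3173  0.003 ] [ 0.4124 -0.2891  0.003 ] [ 0.4129 -0.1859  0.003 ] [ 0.4809 -0.2509  0.003 ]
mat side [ 0.4122 -0.186   0.003 ] [ 0.5608 -0.2112  0.003 ] [ 0.5405 -0.3182  0.003 ] [ 0.3929 -0.2928  0.003 ] [ 0.4766 -0.2521  0.003 ]
scoop rim [array([ 0.4462, -0.2309,  0.03  ]), array([ 0.4318, -0.271 ,  0.03  ]), array([ 0.5103, -0.2929,  0.03  ]), array([ 0.5238, -0.2561,  0.03  ])]
loupe [ 0.6639 -0.1469  0.015 ] tin [ 0.6764 -0.0205  0.02  ] vise [0.5365 0.0842 0.04  ] brush [0.4011 0.0272 0.01  ]
depth post [ 0.5225 -0.2832  0.0999] knob [0.4158 0.2814 0.1911]
```

Request:
drive_tool --series '[[[-1,0.035,0.035,0.003,0,0,-3],[-1,0.035,0.035,0.003,0,0,-3],[-1,0.035,0.035,0.003,0,0,-3],[-1,0.035,0.035,0.003,0,0,-3],[-1,0.035,0.035,0.003,0,0,-3],[-1,0.035,0.035,0.003,0,0,-3],[-1,0.035,0.035,0.003,0,0,-3],[-1,0.035,0.035,0.003,0,0,-3],[-1,0,0.045,0,0,0,0],[-1,0,0.045,0,0,0,0],[-1,0,0.045,0,0,0,0],[-1,0,0.045,0,0,0,0],[-1,0,0.045,0,0,0,0],[-1,0,0.045,0,0,0,0],[-1,0,0.045,0,0,0,0],[-1,0,0.045,0,0,0,0],[-1,0,0.045,0,0,0,0],[-1,0,0.045,0,0,0,0],[-1,0,0,0,0,0,0],[-1,0,0,0,0,0,0]]]' --squeeze 60

```text
clock: 2.1
eef_pos: [0.4483, 0.0412, 0.2551]
tcp_rot: [-3.042, 0.002, 0.019]
wrist_force: [0.5, 0.5, 0.0]
finger_gap: -0.002
grasp_force: 0.0
```

Request:
drive_tool --series '[[[-1,-0.01,0.03,0,-3,0,-4],[-1,-0.01,0.03,0,-2.7,0,-4],[-1,-0.01,0.03,0,0,0,0],[-1,0,0.03,-0.01,0,0,0],[-1,0,0,0,0,0,0],[-1,0,0,0,0,0,0]]]'

```text
clock: 2.7
eef_pos: [0.4178, 0.0437, 0.2451]
tcp_rot: [-3.037, 0.002, 0.023]
wrist_force: [-0.6, 0.5, -0.3]
finger_gap: -0.005
grasp_force: 0.0
```

```bash
python3 - <<'E'
from h import *
p,d=env.get_image('scene'); q,e=env.get_image('side')
s=env.read_state();print(s['eef_pos'],s['tcp_rot'],s['joints'])
c=lambda i,x,y:cv2.resize(i[y:y+100,x:x+133],(600,450)[:2],interpolation=cv2.INTER_CUBIC)
cv2.imwrite('pics/m2.png',np.hstack([cv2.resize(c(p,190,140),(400,300)),cv2.resize(c(q,200,130),(400,300))]))
E
```

```text
[0.41816087 0.04358039 0.24545532] [-3.03691366e+00  1.18892454e-03  2.24716092e-02] [ 0.02151405 -0.03245229 -0.42228228  1.18225587  0.10467781  3.14062983]
```

View pics/m2.png

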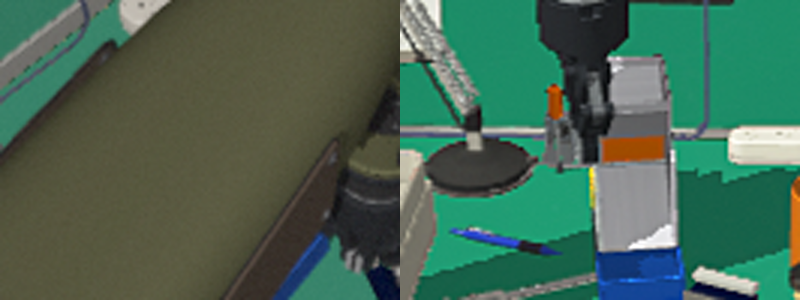

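The scene view is blocked by the arm. In side, the shut fingers are in front of the chute's near half and the knob is still upright. Joint 6 is at its limit, so I'll turn the tool the other way.

Request:
drive_tool --series '[[[-1,0,0,0,-3,0,8.2],[-1,0,0,0,-3,0,8.2],[-1,0,0.01,0,0,0,8.2],[-1,0,0.01,0,0,0,8.2],[-1,0,0.02,0,0,0,8.2],[-1,0,0.02,0,0,0,8.2],[-1,0,0.02,0,0,0,8.2],[-1,0,0.02,0,0,0,8.2],[-1,0,0.02,0,0,0,8.2],[-1,0,0.02,0,0,0,8.2],[-1,0,0,0,0,0,0],[-1,0,0,0,0,0,0]]]'

```text
clock: 4.0
eef_pos: [0.418, 0.1835, 0.2454]
tcp_rot: [-3.138, 0.018, 1.447]
wrist_force: [0.6, -0.2, -0.6]
finger_gap: -0.001
grasp_force: 0.0
```

Request:
drive_tool --series '[[[-1,0,0.02,0,0,0,0],[-1,0,0.02,0,0,0,0],[-1,0,0.01,-0.02,0,0,0],[-1,0,0,-0.03,0,0,0],[-1,0,0,-0.025,0,0,0],[-1,0,0,0,0,0,0],[-1,0.001,0.01,0,0,0,0],[-1,0.001,0.01,0,0,0,0],[-1,0.001,0.01,0,0,0,0],[-1,0.001,0.01,0,0,0,0],[-1,0.001,0.01,0,0,0,0],[-1,0.001,0.01,0,0,0,0],[-1,0,0.005,0,0,0,0],[-1,0,0,0,0,0,0]]]'

```text
clock: 5.4
eef_pos: [0.4238, 0.2994, 0.1704]
tcp_rot: [-3.138, 0.018, 1.449]
wrist_force: [0.2, -0.0, -0.2]
finger_gap: -0.003
grasp_force: 0.0
```

Request:
drive_tool --series '[[[-1,0,0.004,0,0,0,0],[-1,0,0.003,0,0,0,0],[-1,0,0.003,0,0,0,0],[-1,0,0,0,0,0,0]]]'

```text
clock: 5.8
eef_pos: [0.424, 0.3087, 0.1705]
tcp_rot: [-3.138, 0.018, 1.448]
wrist_force: [-0.5, -0.1, -0.3]
finger_gap: -0.001
grasp_force: 0.1
```

```bash
python3 - <<'E'
from h import *
q,e=env.get_image('side'); p,d=env.get_image('scene');w,_=env.get_image('wrist')
c=lambda i,x,y:cv2.resize(i[y:y+75,x:x+100],(400,300),interpolation=cv2.INTER_CUBIC)
cv2.imwrite('pics/m3.png',np.vstack([np.hstack([c(p,200,150),c(q,215,120)]),np.hstack([cv2.resize(w,(480,300)),np.zeros((300,320,3),np.uint8)])]))
E
```

```text
(no output)
```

View pics/m3.png

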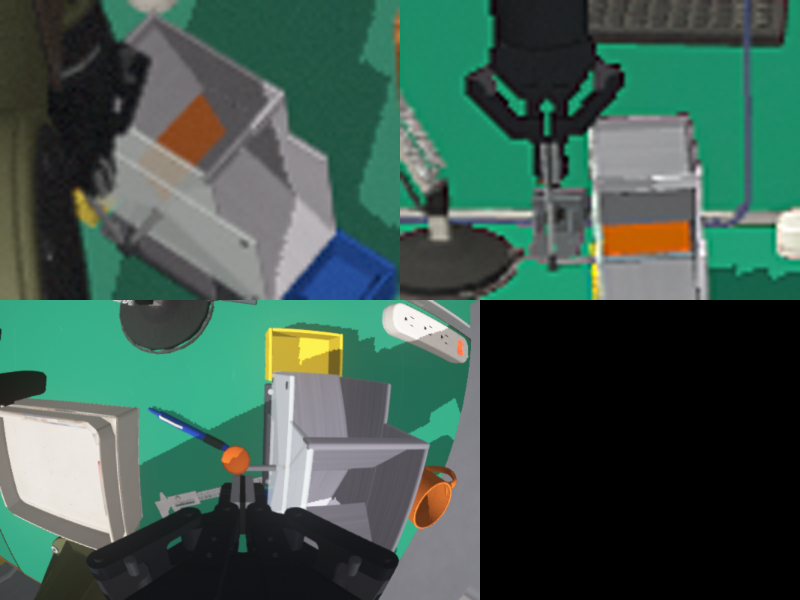

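The flap is leaning toward the yellow side with the knob ahead of the fingertips at (235,460). In the scene quadrant its face now shows over the left ramp. I'll push on to the stop.

Request:
drive_tool --series '[[[-1,0,0.003,0,0,0,0],[-1,0,0.003,0,0,0,0],[-1,0,0,0,0,0,0]]]'

```text
clock: 6.25
eef_pos: [0.424, 0.3149, 0.1705]
tcp_rot: [-3.138, 0.017, 1.448]
wrist_force: [0.1, -0.4, 0.9]
finger_gap: 0.001
grasp_force: 0.1
```

Request:
drive_tool --series '[[[-1,0,0.003,0,0,0,0],[-1,0,0.003,0,0,0,0],[-1,0,0,0,0,0,0]]]'

```text
clock: 6.55
eef_pos: [0.4239, 0.3171, 0.1701]
tcp_rot: [-3.14, 0.026, 1.447]
wrist_force: [0.6, -12.0, 4.0]
finger_gap: 0.001
grasp_force: 6.1
```

Request:
drive_tool --series '[[[-1,0,-0.02,0,0,0,0],[-1,-0.005,-0.005,0.045,0,0,0],[-1,0,0,0.045,0,0,0],[-1,0,0,0.045,0,0,0],[-1,0,0,0.03,0,0,0],[-1,0.01,0,0,0,0,8.2],[-1,0.01,0,0,0,0,8.2],[-1,0.01,0,0,0,0,8.2],[-1,0.01,0,0,0,0,8.2],[-1,0.01,0,0,0,0,8.2],[-1,0.01,0,0,0,0,8.2],[-1,0.01,0,0,0,0,8.2],[-1,0.01,0,0,0,0,8.2],[-1,0.01,0,0,0,0,8.2],[-1,0.01,0,0,0,0,8.2],[-1,0,0,0,0,0,8.2],[-1,0,0,0,0,0,0]]]'

```text
clock: 8.25
eef_pos: [0.5191, 0.2957, 0.3354]
tcp_rot: [-3.138, 0.017, 3.023]
wrist_force: [-0.0, 1.2, -1.0]
finger_gap: 0.005
grasp_force: 0.0
```

Request:
drive_tool --series '[[[-1,0,0,0,-0.9,-7.4,0],[-1,0,0,0,-0.9,-7.4,0],[-1,0,0,0,-0.9,-7.4,0],[-1,0,0,0,-0.9,-7.4,0],[-1,0,0,0,-0.9,-7.4,0],[-1,0,0,0,-0.9,-7.4,0],[-1,0,0,0,0,0,0],[-1,0,0,0,0,0,0]]]'

```text
clock: 9.05
eef_pos: [0.5182, 0.296, 0.3356]
tcp_rot: [-3.138, 0.796, 3.022]
wrist_force: [0.6, 0.1, 0.9]
finger_gap: -0.003
grasp_force: 0.0
```

```bash
python3 - <<'E'
from h import *
s=env.read_state();print(s['eef_pos'],s['tcp_rot'],s['joints'])
p,d=env.get_image('scene');q,d=env.get_image('side')
c=lambda i,x,y:cv2.resize(i[y:y+75,x:x+100],(400,300),interpolation=cv2.INTER_CUBIC)
cv2.imwrite('pics/m4.png',np.hstack([c(p,200,150),c(q,215,120)]))
E
```

```text
[0.51820134 0.29599032 0.33556099] [-3.13813419  0.79599229  3.02207946] [ 0.85384006 -0.12606932 -0.56450479  0.61392248 -0.63443425  0.80112236]
```

View pics/m4.png

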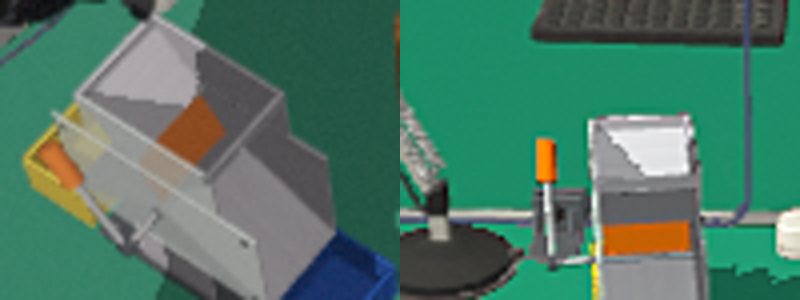

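```bash
python3 - <<'E'
from h import *
for n in('scene','side'): print(proj(n,[[.518,.296,.336],[.4945,.281,.206]]))
p,d=env.get_image('scene');q,d=env.get_image('side')
cv2.imwrite('pics/m5.png',np.hstack([p[50:350,100:500],q[:300,150:550]]))
E
```

```text
[[238.56339216 136.42398131]
 [245.20217404 174.02621269]]
[[280.60151633 114.79426827]
 [275.47871997 156.17569459]]
```

View pics/m5.png

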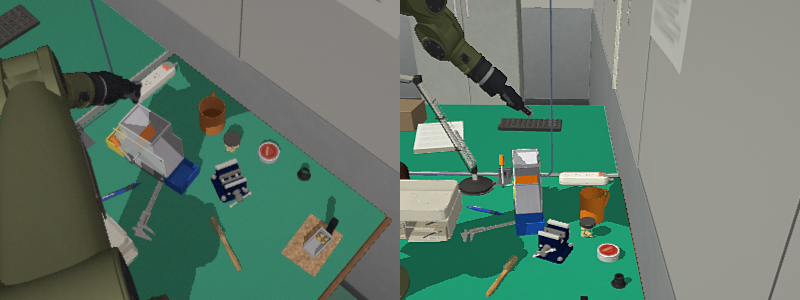

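In this wider view the fingertips are above the hopper at (138,98) in scene and (528,110) in side. The 45° pour pose is reachable, and the flap leans fully to the yellow side. Next is the scoop.

Request:
drive_tool --series '[[[0,0,-0.02,0,0.9,7.4,0],[0,0,-0.03,0,0.9,7.4,0],[0,0,-0.03,0,0.9,7.4,0],[0,0,-0.03,0,0.9,7.4,0],[0,0,-0.03,0,0.9,7.4,0],[0,0,-0.03,0,0.9,7.4,0],[0,0,-0.04,0,0,0,-1],[0,0,-0.04,0,0,0,-1],[0,0,-0.04,0,0,0,-1],[0,0,-0.04,0,0,0,-1],[0,0,-0.04,0,0,0,-1],[0,0,-0.04,-0.01,0,0,-1],[0,0,-0.04,-0.02,0,0,-1],[0,0,-0.04,-0.03,0,0,-1],[0,0,-0.04,-0.03,0,0,-1],[0,0,-0.03,-0.03,0,0,-1],[0,0,-0.01,-0.02,0,0,0],[0,0,0,0,0,0,0]]]'

```text
clock: 11.05
eef_pos: [0.5177, -0.2765, 0.1928]
tcp_rot: [-3.139, 0.013, 2.843]
wrist_force: [-0.3, -0.2, 0.6]
finger_gap: 0.496
grasp_force: 0.0
```

```bash
cat >> h.py <<'E'
from scipy.spatial.transform import Rotation as Ro
def wr(s,u,v,z):
    c=env.get_calibration('wrist'); f=200/np.tan(np.radians(c['fovy'])/2); M=np.array(c['mount'])
    a=np.array([u-c['cx'],v-c['cy']]); r=np.hypot(*a); th=r/f
    d=np.r_[a/r*np.sin(th),np.cos(th)]
    R=Ro.from_euler('xyz',s['tcp_rot']).as_matrix()
    o=R@M[:3,3]+s['eef_pos']; d=R@M[:3,:3]@d; return o+d*(z-o[2])/d[2]
E
python3 - <<'E'
from h import *
s=env.read_state();print(s['eef_pos'],s['tcp_rot'],s['joints'],s['finger_gap'])
w,_=env.get_image('wrist');p,_=env.get_image('scene')
cv2.imwrite('pics/w6.png',w);cv2.imwrite('pics/p6.png',p)
E
```

```text
[ 0.51770169 -0.27652634  0.19282203] [-3.13918251  0.01336048  2.84324974] [-4.90693044e-01  2.94743176e-01 -1.61255758e-01  1.10122259e+00
  1.88299889e-04 -1.92332748e-01] 0.4964348560315026
```

View pics/w6.png

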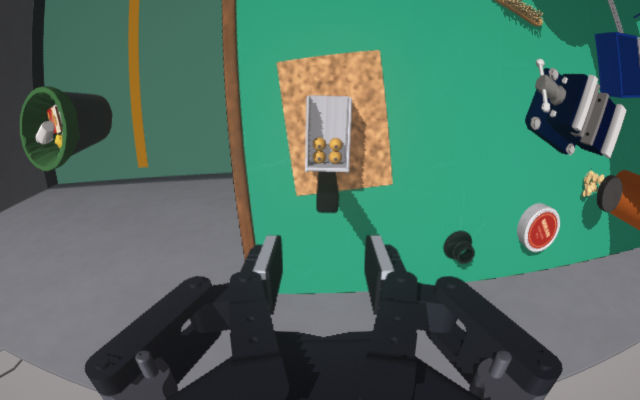

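The wrist view shows the scoop square to the gripper. The post's top end is at about (328,203), the pan corners are at (307,97), (350,97), (306,170) and (349,172), and the four beads sit at the back.

```bash
python3 - <<'E'
from h import *
np.set_printoptions(precision=4,suppress=True)
s=env.read_state()
print('top edges',[wr(s,u,v,.103) for u,v in [(317,205),(339,205),(327.5,213),(327.5,198)]])
C=[wr(s,u,v,.033) for u,v in [(307,97),(350,97),(349.5,171),(306,170)]];print(C)
m=(C[0]+C[1])/2;b=(C[2]+C[3])/2;print(np.degrees(np.arctan2(*(b-m)[1::-1])),np.linalg.norm(b-m),m+ (b-m)/np.linalg.norm(b-m)*.083)
print('mat',[wr(s,u,v,.003) for u,v in [(277,62),(379,51),(393,184),(298,195)]])
E
```

```text
top edges [array([ 0.5275, -0.2838,  0.103 ]), array([ 0.5326, -0.2668,  0.103 ]), array([ 0.5366, -0.2777,  0.103 ]), array([ 0.5242, -0.274 ,  0.103 ])]
[array([ 0.443 , -0.2695,  0.033 ]), array([ 0.455 , -0.2295,  0.033 ]), array([ 0.5265, -0.2506,  0.033 ]), array([ 0.5127, -0.2926,  0.033 ])]
-17.33259568794418 0.07401611092240952 [ 0.5282 -0.2742  0.033 ]
mat [array([ 0.3963, -0.2903,  0.003 ]), array([ 0.4158, -0.1828,  0.003 ]), array([ 0.5637, -0.2063,  0.003 ]), array([ 0.5447, -0.3143,  0.003 ])]
```

Request:
drive_tool --series '[[[0,0.01,0.0015,0,0,0,0],[0,0,0,-0.04,0,0,0],[0,0,0,-0.04,0,0,0],[0,0,0,-0.03,0,0,0],[0,0,0,-0.022,0,0,0],[0,0,0,0,0,0,0],[-1,0,0,0,0,0,0],[-1,0,0,0,0,0,0],[-1,0,0,0,0,0,0],[-1,0,0,0,0,0,0],[-1,0,0,0,0,0,0],[-1,0,0,0,0,0,0]]]' --squeeze 60

```text
clock: 12.35
eef_pos: [0.531, -0.2737, 0.0658]
tcp_rot: [-3.138, 0.022, 2.848]
wrist_force: [1.1, 0.7, 6.6]
finger_gap: 0.205
grasp_force: 59.6
```

Request:
drive_tool --series '[[[-1,0,0,0.005,0,0,0],[-1,0,0,0.01,0,0,0],[-1,0,0,0.015,0,0,0],[-1,0,0,0.02,0,0,0],[-1,0,0,0.025,0,0,0],[-1,0,0,0.03,0,0,0],[-1,0,0,0.03,0,0,0],[-1,0,0,0.03,0,0,0],[-1,0,0,0.025,0,0,0],[-1,0,0,0.02,0,0,0],[-1,0,0,0.015,0,0,0],[-1,0,0,0.01,0,0,0],[-1,0,0,0.005,0,0,0],[-1,0,0,0,0,0,0]]]'

```text
clock: 13.75
eef_pos: [0.529, -0.273, 0.3039]
tcp_rot: [-3.138, 0.018, 2.848]
wrist_force: [-0.3, 0.1, -1.5]
finger_gap: 0.202
grasp_force: 58.5
```

```bash
python3 - <<'E'
from h import *
s=env.read_state();print(s['eef_pos'],s['tcp_rot'],s['wrist_force'])
w,_=env.get_image('wrist');q,_=env.get_image('side')
e=s['eef_pos'];u,v=proj('side',[e])[0].astype(int)
cv2.imwrite('pics/m7.png',np.hstack([w[:300,170:470],cv2.resize(q[v-35:v+65,u-80:u+40],(360,300))]))
E
```

```text
[ 0.52896933 -0.27304406  0.30391066] [-3.137938    0.01810695  2.84780734] [-0.27317489  0.05959302 -1.51126476]
```

View pics/m7.png

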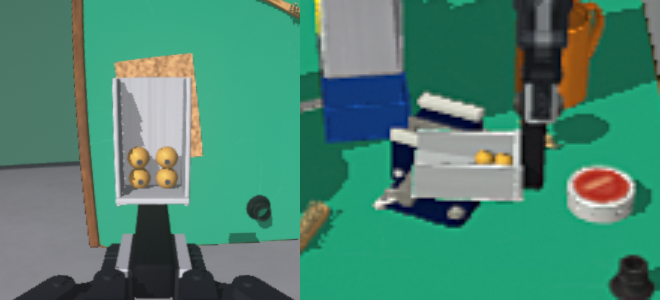

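The scoop is held level with all four beads at the back, in the wrist view around (153,168). Carrying it over to the hopper.

Request:
drive_tool --series '[[[-1,0,0.005,0,0,0,0.5],[-1,0,0.01,0,0,0,0.5],[-1,0.003,0.015,0,0,0,0.5],[-1,0.003,0.02,0,0,0,0.5],[-1,0.003,0.025,0,0,0,0.5],[-1,0.003,0.03,0,0,0,0.5],[-1,0.003,0.03,0,0,0,0.5],[-1,0.003,0.03,0,0,0,0.5],[-1,0.003,0.03,0,0,0,0.5],[-1,0.003,0.03,0,0,0,0.5],[-1,0.003,0.03,0,0,0,0.5],[-1,0.003,0.03,0,0,0,0.5],[-1,0.003,0.03,0,0,0,0.5],[-1,0.003,0.03,0,0,0,0.5],[-1,0.003,0.03,0,0,0,0.5],[-1,0.003,0.03,0,0,0,0.5],[-1,0.003,0.03,0,0,0,0.5],[-1,0.003,0.025,0,0,0,0.5],[-1,0.003,0.02,0,0,0,0.5],[-1,0.003,0.015,0,0,0,0.5]]]'

```text
clock: 15.85
eef_pos: [0.5825, 0.2241, 0.3034]
tcp_rot: [-3.138, 0.018, 3.025]
wrist_force: [-0.3, -0.4, -1.9]
finger_gap: 0.205
grasp_force: 58.6
```

Request:
drive_tool --series '[[[-1,0,0.01,0,0,0,0],[-1,0,0.005,0,0,0,0],[-1,0,0,0,0,0,0],[-1,0,0,0,0,0,0]]]'

```text
clock: 16.25
eef_pos: [0.583, 0.2363, 0.3036]
tcp_rot: [-3.138, 0.018, 3.022]
wrist_force: [-0.4, -0.1, -2.2]
finger_gap: 0.205
grasp_force: 58.6
```

Request:
drive_tool --series '[[[-1,0,0.005,0,0,0,0],[-1,0,0.012,0,0,0,0],[-1,0,0.012,-0.003,0,0,0],[-1,0,0.005,-0.002,0,0,0],[-1,0,0,0,0,0,0],[-1,0,0,0,0,0,0]]]'

```text
clock: 16.85
eef_pos: [0.5828, 0.2712, 0.2982]
tcp_rot: [-3.137, 0.017, 3.023]
wrist_force: [0.5, 0.6, -2.0]
finger_gap: 0.2
grasp_force: 58.6
```

```bash
python3 - <<'E'
from h import *
s=env.read_state();e=s['eef_pos'];print(e,s['tcp_rot'])
w,_=env.get_image('wrist');p,_=env.get_image('scene')
print(proj('scene',[[.5005,.280,e[2]-.049]]))
cv2.imwrite('pics/m8.png',np.hstack([w,np.zeros((400,10,3),np.uint8)])[:, 170:570]);
cv2.imwrite('pics/m8.png',np.hstack([w[:300,150:550],cv2.resize(p[125:225,190:323],(400,300),interpolation=cv2.INTER_CUBIC)]))
E
```

```text
[0.58279014 0.27120306 0.29822234] [-3.13748849  0.01739624  3.02299318]
[[244.66887638 163.55791196]]
```

View pics/m8.png

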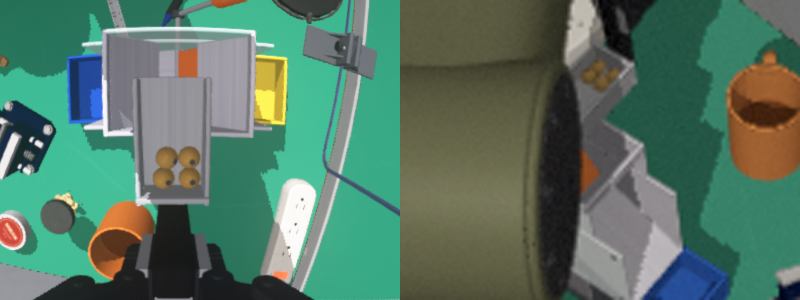

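The wrist view has the mouth at columns 135–212 (row 78), over the hopper whose rim spans columns 104–256 and rows 32–135. All four beads are at the back. One quick check of the hopper centre from here.

```bash
python3 - <<'E'
from h import *
np.set_printoptions(precision=4,suppress=True)
s=env.read_state()
C=[wr(s,u+150,v,.206) for u,v in [(104,33),(257,33),(254,136),(104,134)]];print(*C,np.mean(C,0))
print('lip',wr(s,285,78,s['eef_pos'][2]-.033),wr(s,362,78,s['eef_pos'][2]-.033))
E
```

```text
[0.4509 0.2335 0.206 ] [0.4638 0.3478 0.206 ] [0.5436 0.3376 0.206 ] [0.5286 0.2227 0.206 ] [0.4967 0.2854 0.206 ]
lip [0.4937 0.2595 0.2655] [0.4987 0.3018 0.2655]
```

Request:
drive_tool --series '[[[-1,0.003,0.004,0,0,0,0],[-1,-0.005,0.0005,0.003,-0.6,-4.96,0],[-1,-0.005,0.0005,0.003,-0.6,-4.96,0],[-1,-0.006,0.0005,-0.001,-0.6,-4.96,0],[-1,-0.006,0.0005,-0.001,-0.6,-4.96,0],[-1,0,0,0,0,0,0]]]'

```text
clock: 17.55
eef_pos: [0.5602, 0.2764, 0.3008]
tcp_rot: [-3.136, 0.364, 3.025]
wrist_force: [-0.9, 0.3, -1.7]
finger_gap: 0.199
grasp_force: 58.6
```

Request:
drive_tool --series '[[[-1,-0.006,0.0007,0.002,-0.5,-3.97,0],[-1,-0.006,0.0007,0.002,-0.5,-3.97,0],[-1,-0.006,0.0007,0.002,-0.5,-3.97,0],[-1,-0.006,0.0007,0.002,-0.5,-3.97,0],[-1,-0.006,0.0007,0.002,-0.5,-3.97,0],[-1,-0.006,0.0007,0.002,-0.5,-3.97,0],[-1,-0.006,0.0007,0.002,-0.5,-3.97,0],[-1,0,0,0,0,0,0],[-1,0,0,0,0,0,0],[-1,0,0,0,0,0,0],[-1,0,0,0,0,0,0],[-1,0,0,0,0,0,0],[-1,0,0,0,0,0,0],[-1,0,0,0,0,0,0]]]'

```text
clock: 18.95
eef_pos: [0.5221, 0.2818, 0.3165]
tcp_rot: [-3.133, 0.855, 3.025]
wrist_force: [0.2, 0.2, -2.1]
finger_gap: 0.202
grasp_force: 58.7
```

```bash
python3 - <<'E'
from h import *
s=env.read_state();print(s['eef_pos'],s['tcp_rot'])
w,_=env.get_image('wrist');p,_=env.get_image('side')
cv2.imwrite('pics/m9.png',np.hstack([w[:300,120:520],cv2.resize(p[110:245,210:390],(400,300),interpolation=cv2.INTER_CUBIC)]))
E
```

```text
[0.52213646 0.28181444 0.31654489] [-3.13311355  0.85519439  3.02487223]
```

View pics/m9.png

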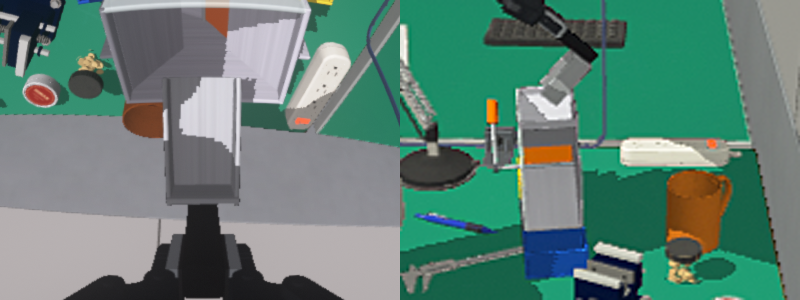

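The scoop is empty, with only bare floor in the wrist view, and no bead is left in the hopper. That was the last picture I can view (I miscounted and went one over the limit of 10), so further checks will be by numbers only. Untilting and returning.

Request:
drive_tool --series '[[[-1,0.006,-0.0007,-0.002,0.5,3.97,0],[-1,0.006,-0.0007,-0.002,0.5,3.97,0],[-1,0.006,-0.0007,-0.002,0.5,3.97,0],[-1,0.006,-0.0007,-0.002,0.5,3.97,0],[-1,0.006,-0.0007,-0.002,0.5,3.97,0],[-1,0.006,-0.0007,-0.002,0.5,3.97,0],[-1,0.006,-0.0007,-0.002,0.5,3.97,0],[-1,0.006,-0.0005,0.003,0.6,4.96,0],[-1,0.006,-0.0005,0.003,0.6,4.96,0],[-1,0.005,-0.0005,0.003,0.6,4.96,0],[-1,0.005,-0.0005,0.003,0.6,4.96,0],[-1,0,-0.01,0,0,0,0],[-1,0,-0.02,0,0,0,0],[-1,0,-0.03,0,0,0,0],[-1,0,-0.03,0,0,0,-1],[-1,0,-0.03,0,0,0,-1],[-1,0,-0.03,0,0,0,-1],[-1,0,-0.02,0,0,0,0],[-1,0,-0.01,0,0,0,0],[-1,0,0,0,0,0,0]]]'

```text
clock: 21.05
eef_pos: [0.585, 0.0935, 0.3155]
tcp_rot: [-3.138, 0.02, 2.968]
wrist_force: [-0.7, 0.5, -1.0]
finger_gap: 0.206
grasp_force: 58.8
```

Request:
drive_tool --series '[[[-1,-0.003,-0.02,0,0,0,-1],[-1,-0.005,-0.03,0,0,0,-1],[-1,-0.005,-0.03,0,0,0,-1],[-1,-0.005,-0.03,0,0,0,-1],[-1,-0.005,-0.03,0,0,0,-1],[-1,-0.005,-0.03,0,0,0,-1],[-1,-0.005,-0.03,0,0,0,-1],[-1,-0.005,-0.03,0,0,0,0],[-1,-0.005,-0.03,0,0,0,0],[-1,-0.005,-0.02,0,0,0,0],[-1,-0.004,-0.01,0,0,0,0],[-1,0,0,0,0,0,0]]]'

```text
clock: 22.25
eef_pos: [0.5336, -0.1951, 0.3146]
tcp_rot: [-3.138, 0.018, 2.847]
wrist_force: [-0.1, -0.3, -1.7]
finger_gap: 0.199
grasp_force: 58.9
```

```bash
python3 - <<'E'
from h import *
s=env.read_state();print(s['eef_pos'],s['tcp_rot'])
p,D=env.get_image('scene'); cv2.imwrite('pics/p10.png',p)
h=cv2.cvtColor(p,cv2.COLOR_BGR2HSV)
y=cv2.inRange(h,(12,90,60),(32,255,255))
n,l,st,ce=cv2.connectedComponentsWithStats(y)
for i in range(1,n):
    if st[i,4]>2:
        u,v=ce[i]; print(np.round(ce[i]),st[i,4],np.round(atz('scene',u,v,.011),3))
b=cv2.inRange(h,(105,150,60),(125,255,255)); n,l,st,ce=cv2.connectedComponentsWithStats(b)
for i in range(1,n):
    if st[i,4]>60: print('blue',st[i],ce[i],atz('scene',*ce[i],.02))
E
```

```text
[ 0.53362264 -0.19507602  0.31460686] [-3.13814428  0.01810741  2.84712891]
[246. 180.] 62 [0.571 0.355 0.011]
[412. 295.] 1948 [ 0.471 -0.25   0.011]
[326. 294.] 252 [ 0.36  -0.038  0.011]
[434. 334.] 1106 [ 0.397 -0.345  0.011]
[114. 295.] 17 [0.082 0.478 0.011]
[ 66. 344.] 22 [-0.085  0.502  0.011]
[128. 348.] 51 [-0.017  0.349  0.011]
[  5. 368.] 13 [-0.207  0.596  0.011]
[ 11. 371.] 10 [-0.206  0.578  0.011]
```

Request:
drive_tool --series '[[[-1,-0.002,-0.02,0,0,0,0],[-1,-0.003,-0.03,0,0,0,0],[-1,0,-0.02,-0.01,0,0,0],[-1,0,-0.008,-0.02,0,0,0],[-1,0,0,-0.03,0,0,0],[-1,0,0,-0.04,0,0,0],[-1,0,0,-0.04,0,0,0],[-1,0,0,-0.04,0,0,0],[-1,0,0,-0.03,0,0,0],[-1,0,0,-0.02,0,0,0],[-1,0,0,-0.01,0,0,0],[-1,0,0,0,0,0,0],[-1,0,0,0,0,0,0]]]'

```text
clock: 23.6
eef_pos: [0.53, -0.2727, 0.0756]
tcp_rot: [-3.138, 0.019, 2.849]
wrist_force: [-0.8, 0.0, -1.7]
finger_gap: 0.205
grasp_force: 58.8
```

Request:
drive_tool --series '[[[-1,0,0,-0.004,0,0,0],[-1,0,0,-0.003,0,0,0],[-1,0,0,-0.002,0,0,0],[-1,0,0,-0.001,0,0,0],[-1,0,0,0,0,0,0],[-1,0,0,0,0,0,0]]]'

```text
clock: 24.2
eef_pos: [0.5295, -0.2733, 0.0657]
tcp_rot: [-3.138, 0.019, 2.848]
wrist_force: [-1.2, 1.0, 6.0]
finger_gap: 0.203
grasp_force: 59.9
```

Request:
drive_tool --series '[[[-0.3,0,0,0,0,0,0],[0,0,0,0,0,0,0],[0,0,0,0,0,0,0],[0,0,0,0,0,0,0],[0,0,0,0.02,0,0,0],[0,0,0,0.04,0,0,0],[0,0,0,0.05,0,0,0],[0,0,0,0.05,0,0,0],[0,0.01,-0.02,0.03,0,0,0],[0,0,0,0,0,0,0]]]'

```text
clock: 25.2
eef_pos: [0.5423, -0.2959, 0.2602]
tcp_rot: [-3.135, 0.028, 2.847]
wrist_force: [0.8, 0.4, -0.2]
finger_gap: 0.506
grasp_force: 0.0
```

```bash
cat > chk.py <<'E'
from h import *
np.set_printoptions(precision=3,suppress=True)
s=env.read_state();print(s['eef_pos'],s['tcp_rot'],s['finger_gap'],s['clock'])
for n in('scene','side'):
    p,D=env.get_image(n); cv2.imwrite(f'pics/{n}11.png',p)
    h=cv2.cvtColor(p,cv2.COLOR_BGR2HSV)
    for nm,lo,hi,a,z in [('blue',(105,150,50),(128,255,255),60,.045),('brass',(8,100,60),(32,255,255),2,.011)]:
        k,l,st,ce=cv2.connectedComponentsWithStats(cv2.inRange(h,lo,hi))
        for i in range(1,k):
            if a<st[i,4]<3000: print(n,nm,st[i],atz(n,*ce[i],z))
E
python3 chk.py
```

```text
[ 0.542 -0.296  0.26 ] [-3.135  0.028  2.847] 0.5055928075872587 25.2
scene brass [263 115   7   6  22] [0.814 0.43  0.011]
scene brass [299 142  26  40 772] [0.727 0.208 0.011]
scene brass [ 382  265   60   61 1304] [ 0.465 -0.245  0.011]
scene brass [ 376  265  115  135 1123] [ 0.396 -0.345  0.011]
scene brass [112 293   5   4  12] [0.082 0.478 0.011]
scene brass [327 297  14  23 109] [ 0.334 -0.076  0.011]
scene brass [ 63 342   7   4  20] [-0.084  0.503  0.011]
scene brass [125 343   8  12  40] [-0.017  0.35   0.011]
scene brass [  4 368   3   3   6] [-0.208  0.596  0.011]
scene brass [ 10 370   3   3   6] [-0.205  0.578  0.011]
side blue [  0   0  19  38 540] [-1.384  4.157  0.045]
side blue [265 212  30  23 565] [0.474 0.141 0.045]
side blue [290 238  18   8  80] [0.512 0.034 0.045]
side blue [289 246  32  17 172] [ 0.516 -0.033  0.045]
side brass [173 100   1   3   3] [0.146 1.501 0.011]
side brass [ 89 104   1   3   3] [-0.285  1.539  0.011]
side brass [167 104  10  20  29] [0.15  1.277 0.011]
side brass [321 106   2   6   6] [0.898 1.196 0.011]
side brass [ 89 108   1   3   
[... 1295 characters left out ...]
3   3] [ 0.747 -0.065  0.011]
side brass [151 266   6   6   6] [0.1   0.052 0.011]
side brass [158 276   1   3   3] [0.113 0.012 0.011]
side brass [153 292   4   5   5] [ 0.106 -0.056  0.011]
side brass [145 301   4   3   4] [ 0.088 -0.082  0.011]
side brass [141 304   4   2   4] [ 0.078 -0.088  0.011]
side brass [ 72 308   5   9  13] [-0.085 -0.077  0.011]
side brass [135 308   5   4   5] [ 0.066 -0.104  0.011]
side brass [ 280  308   64   37 1180] [ 0.46  -0.266  0.011]
side brass [131 312   3   2   3] [ 0.055 -0.111  0.011]
side brass [125 314   5   2   5] [ 0.043 -0.115  0.011]
side brass [400 327   1   3   3] [ 0.679 -0.32   0.011]
side brass [401 332   1   3   3] [ 0.675 -0.335  0.011]
```

Request:
drive_tool --series '[[[0,0.005,0.02,0.02,0,0,0],[0,0.005,0.04,0.02,0,0,0],[0,0.005,0.04,0.02,0,0,0],[0,0.005,0.04,0.01,0,0,0],[0,0.005,0.04,0,0,0,0],[0,0.005,0.04,0,0,0,0],[0,0.005,0.04,0,0,0,0],[0,0.005,0.04,0,0,0,0],[0,0,0.04,0,0,0,0],[0,0,0.04,0,0,0,0],[0,0,0.02,0,0,0,0],[0,0,0,0,0,0,0],[0,0,0,0,0,0,0]]]'

```text
clock: 26.6
eef_pos: [0.5779, 0.1071, 0.3228]
tcp_rot: [-3.136, 0.015, 2.849]
wrist_force: [0.5, -0.3, -0.3]
finger_gap: 0.5
grasp_force: 0.0
```

```bash
python3 - <<'E'
from h import *
np.set_printoptions(precision=3,suppress=True)
s=env.read_state();print(s['eef_pos'],s['tcp_rot'])
w,D=env.get_image('wrist');cv2.imwrite('pics/w12.png',w)
h=cv2.cvtColor(w,cv2.COLOR_BGR2HSV)
bl=cv2.inRange(h,(105,150,40),(128,255,255));k,l,st,ce=cv2.connectedComponentsWithStats(bl)
i=1+np.argmax(st[1:,4]);print('blue',st[i],ce[i],wr(s,*ce[i],.03)); x,y,ww,hh=st[i,:4]
for nm,lo,hi in [('brass',(8,90,50),(32,255,255))]:
    k,l,t,c=cv2.connectedComponentsWithStats(cv2.inRange(h,lo,hi))
    for j in range(1,k):
        if t[j,4]>8: print(nm,t[j],wr(s,*c[j],.011), 'IN' if x<c[j][0]<x+ww and y<c[j][1]<y+hh else '')
c=h[y:y+hh,x:x+ww]; m=cv2.inRange(c,(8,90,50),(32,255,255)); m=cv2.resize(m,None,fx=1,fy=.6)
for r in m: print(''.join('#' if q>127 else '.' for q in r))
E
```

```text
[0.578 0.107 0.323] [-3.136  0.015  2.849]
blue [ 324   37   54   70 2174] [348.546  69.23 ] [0.478 0.171 0.03 ]
brass [ 66   0  20 196 710] [ 0.336 -0.31   0.011] 
brass [ 444   23   37   64 1716] [0.495 0.351 0.011] 
brass [151  34  97  27 759] [ 0.37  -0.027  0.011] 
brass [332  61   8   8  47] [0.466 0.156 0.011] IN
brass [335  84   9  18  92] [0.506 0.15  0.011] IN
brass [346  90   8   8  50] [0.513 0.165 0.011] IN
brass [  89  110   61   89 2292] [ 0.472 -0.224  0.011] 
brass [ 22 129   3   8  13] [ 0.326 -0.501  0.011] 
brass [ 26 130   4  11  18] [ 0.34  -0.487  0.011] 
brass [ 29 146   3  10  24] [ 0.373 -0.495  0.011] 
brass [ 369  177   68   76 3770] [0.719 0.195 0.011] 
brass [320 183  13   4  24] [0.632 0.09  0.011] 
brass [ 86 208  19  51 186] [ 0.595 -0.386  0.011] 
brass [521 220  12   8  65] [0.814 0.433 0.011] 
brass [264 222  14  14  59] [ 0.679 -0.016  0.011] 
......................................................
......................................................
......................................................
..........................................
[... 1402 characters left out ...]
####....................................
...........#######....................................
............######....................................
.............####........#####........................
..............##........######........................
..............#####...########........................
.............#######...#######........................
.............#####......#####.........................
.............######...................................
...............###....................................
......................................................
......................................................
......................................................
```

Four beads are in the blue tray: two singles, plus one blob twice a bead's size. The tray is where it was. Last, a check that the scoop stands upright.

```bash
python3 - <<'E'
from h import *
a=cv2.imread('pics/side0.png');b,D=env.get_image('side')
def post(i):
    m=cv2.inRange(i[285:350,318:350],(0,0,0),(45,45,45)); ys,xs=np.nonzero(m); return xs.min()+318,xs.max()+318,ys.min()+285,ys.max()+285,len(xs)
print(post(a),post(b)); print('diff scoop',np.abs(a[300:345,275:345].astype(int)-b[300:345,275:345]).mean())
for n,(x,y,w,h) in dict(loupe=(358,270,22,20),tin=(343,240,32,24)).items(): print(n,np.abs(a[y:y+h,x:x+w].astype(int)-b[y:y+h,x:x+w]).mean())
print(atd('side',334,301,D)); print(env.sign_off())
E
```

```text
(np.int64(330), np.int64(337), np.int64(296), np.int64(330), 222) (np.int64(330), np.int64(336), np.int64(295), np.int64(329), 221)
diff scoop 11.384232804232804
loupe 4.225
tin 9.70138888888889
[ 0.52350906 -0.28007239  0.09677013]
the job is handed in; nothing more can be done
None
```

The job is handed in at about 27 s of the 72 s allowed: the flap is fully over to the blue side, all four beads are in the blue tray, and the empty scoop stands upright on its mat; I viewed 11 pictures, one over the limit of 10.

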